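Step the slide stage under the pointer from the datum ring to the drill square

TASK

Set up the work board for drilling: slide the stage's carriage by its square finger cup until the fixed pointer stands over the middle of the ring mark and let it rest there for about a second, then slide it on until the pointer stands over the middle of the square mark and leave it there. Don't knock the pointer, and leave the loose things round the stage where they are.

Things in the scene. Friction and masses are not known exactly. Their poses are not given: they have to be found in the camera images.
- stage_base: Fixed dark steel base plate of the two-axis slide stage, 240 x 260 x 14 mm, bolted down; origin under its centre on the table. Its x axis (roughly away from the robot) is the carriage's slide direction, its y axis the saddle's.
- saddle (a joint): Position in m of the grey saddle along the base's y axis, -0.05 to +0.05, 0 = centred; it carries the carriage. Stays where it is left (friction about 2.5 N).
- carriage (a joint): Position in m of the aluminium carriage along the base's x axis, -0.05 to +0.05, 0 = centred. The carriage is a 160 x 160 mm plate, top 50 mm above the table, with a light wooden work board (136 x 144 mm, top 56 mm above the table) screwed on it, and the finger cup on a tongue towards the robot. Stays where it is left (friction about 2.5 N).
- finger_cup (a point): Centre of the floor of the open square finger cup of dark steel at the near end of the carriage, 50 mm above the table. Inside 46 x 46 mm, walls 8 mm thick and 25 mm high (rim 75 mm above the table), sides along the base's x and y axes. Shut fingertips put into it push the carriage any way by its walls; a wall may also be pinched.
- ring_mark (a point): Centre of the ring mark: dark round outline, 20 mm outside and 14 mm inside, flat on the work board (57 mm above the table), the datum. It lies 170 mm along +x and 30 mm along -y of the base from the finger cup's centre. (A dark diagonal cross on the board is a spare mark, not used.)
- square_mark (a point): Centre of the square mark: dark square outline, 20 mm outside and 14 mm inside, flat on the work board (57 mm above the table), where the hole will be drilled. It lies 110 mm along +x and 30 mm along +y of the base from the finger cup's centre.
- pointer_tip (a point): Tip of the fixed pointer, 64 mm above the table: a thin steel stylus that slants down towards the robot from a level bar (118 mm above the table) held by a post 134 mm high behind the stage, 170 mm from the tip. It does not move.
- solder_spool: Loose spool of solder wire, 57 x 42 x 45 mm, bystander; origin on its underside.
- flux_jar: Loose glass jar with lid, 54 mm across, 57 mm high, bystander; origin under its centre.
- nippers: Loose blue-handled nippers, 188 x 56 x 21 mm, bystander; origin on the underside.
- grind_block: Loose dark grey abrasive block, 58 x 90 x 26 mm, bystander; origin under its centre.
- tape_roll: Loose lilac roll of masking tape lying flat beside the near end of the stage, 65 mm across, 18 mm high, bystander; origin under its centre.
Mind the look-alikes: they are no part of the job. Of the things that look like the part that bears pointer_tip, the larger one is meant.

How it is judged (in metres and radians):
On the way:
1. the ring mark rests under the pointer tip (within 6 mm) for at least 0.6 s (horizontal distance between ring_mark and pointer_tip below 0.006 m and velocity of joint carriage between -0.01 and 0.01 m/s and velocity of joint saddle between -0.01 and 0.01 m/s), for 0.6 s.
At the end, for the whole second after the job is handed in: The centre of the square mark is under the pointer tip, within 6 mm measured level, both slides at rest; the loose things are within 30 mm of where they stood (horizontal distance between square_mark and pointer_tip below 0.006 m and velocity of joint carriage between -0.01 and 0.01 m/s and velocity of joint saddle between -0.01 and 0.01 m/s and distance of each of solder_spool, flux_jar, nippers, grind_block, tape_roll from where it was at the start of the episode below 0.03 m); the robot touches nothing.
It fails at once if the arm or gripper knocks the pointer (over 8 N) (contact force between any of the fingers, the arm and pointer above 8 N).
It fails at once if a loose bystander is moved more than 30 mm (distance of any of solder_spool, flux_jar, nippers, grind_block, tape_roll from where it was at the start of the episode above 0.03 m).
It also fails if it takes over 48 s, if anything falls off the work surface, if the arm or the gripper's body presses on something with over 40 N, if the wrist force passes 120 N, or if a joint passes its speed limit or range.

ROBOT

A 6-joint arm with a two-finger parallel gripper is mounted at the origin on a cart in front of the work surface, level with it; the furniture and walls round the work are solid. World frame = base frame: x ahead of the robot, y to its left, z up, the work surface at z = 0. Lengths are in mm, angles in degrees, forces in N, time in s.
With the tool pointing down it reaches from about 325 to 900 mm from the base axis. Payload 6.1 kg.
Tool frame: the origin (TCP) lies on the centre line of the jaws, within the pads' length; the fingertips stand 19 mm ahead of it and the grasp point (between the pads) is the TCP (arm.tip_reach is the distance from the TCP to the fingertips, in mm); z points along the fingers, x is the direction in which the jaws open and shut, and the axes are right-handed (so a half turn about z gives the same grasp; the last joint's range is limited). The gripper opens to 85 mm and grips with 20 to 120 N. Pads are 22 mm wide; open, the fingers measure 114 mm over their backs; the gripper's body (76 mm by 85 mm) begins 54 mm behind the grasp point. The pads swing forward as they close: fully open they stand 13 mm farther back than shut.
Start: joints at [63.879, 12.628, 87.462, -0, 79.91, -7.225], TCP at [202.407, 591.31, 250.3] pointing down, gripper open.
Joint ranges: [-170.65, 170.65], [-52.31, 119.04], [5.05, 147.46], [-71.25, 251.25], [11.57, 151.72], [-153.62, 153.62]. Speed limits (degrees/s): [147.25, 147.25, 172.46, 180, 180, 180].

INTERFACE

Orientations are given as [roll, pitch, yaw] about the fixed x, y, z axes, in that order (R = Rz(yaw) Ry(pitch) Rx(roll)).
In Python, from plant import arm gives the robot as it stands.
- The arm moves only by the tool apply_moves, never from a script. Its argument "plan" is a list that holds one entry, the list of rows, each a list of 4 numbers: the shift along the world's x, y, z normalised to -1 to 1, where 1 is 800 mm, then the turn about the world's z normalised to -1 to 1, where 1 is 180 degrees. A call has 1 to 8 rows; each row shifts and turns the commanded pose from where the row before left it; what a row does not reach is not made up. A row lasts 1/10 s, in which the tool goes at most 50 mm and 8.59 degrees, less where a joint would pass 70% of its speed; a pose out of reach is approached as far as the arm can. A call with a number of a shift or a turn outside -1 to 1 is refused whole. A call with a gripper value outside its range is refused whole. "grip" is the closure, from 0 (fully open) to 1 (shut), set as the call begins (left out, the last holds). The fingers move at their own pace and stop on an object; the grip force is fixed at half the most. Time passes only in rows, so rows that do not move let the fingers close. It gives the time, the measured TCP pose, the force and the opening at its end, in the units of the state.
- arm.read_state(): the state, without advancing time (a new reading comes with each control period).
- arm.read_camera(name): name is "scene" or "side" or "wrist"; returns (picture, depth): 420x560x3 uint8, red, green, blue; 420x560 float32, mm along the optical axis (not along the pixel's ray), 0 where there is no reading.
- arm.camera_model(name): a dict with "mtx" (3x3 intrinsics, pixels), "k1" (the pictures are not rectified: a ray, as slopes to the right and down, at radius r is drawn at 1 + k1 r^2 times it, then the intrinsics apply), "T" (4x4, takes a point from camera to world coordinates); the wrist camera has in their place "mount" (4x4, takes a point from camera to tool coordinates, whose origin is the TCP and whose axes are the tool frame's). Camera axes: x right, y down, z forward; pixel columns grow to the right and rows downward; lengths in mm; the calibration is good to about 2 mm. A picture is of the moment at which its call begins: read the wrist's pose just before it. camera_model takes no time and is no camera call.
- arm.sign_off(): hands the job in, once; it reports no verdict.
Trained networks look in the newest picture that a camera, given by its name, has taken for a name from the list of things; names that differ only in an ending like _2 or _b are one class to them, and where a whole thing is asked for, a point or a joint stands for the part that bears it (a point fixed in the world has none). Each returns a list of dicts, best first, with "score" (0 to 1); they miss things now and then, are a little off and sometimes report something else, mostly with a low value. They report only what shows in the picture. A call takes as long as a camera call. They do not tell look-alikes from the thing itself.
- arm.look_for(camera, label): "box" ([left, top, width, height] in pixels, round what is visible of it).
- arm.cut_out(camera, label): "pixels" (420x560 bool, what is visible of it) and "box" ([left, top, width, height] in pixels, round what is visible of it).
The state is a dict: "t": time; "q": joint angles; "joint_vel": joint speeds; "tau": joint torques, N m; "eef_pos": TCP position; "tcp_rot": TCP orientation; "force": force on the tool from outside, world axes, zero at the start; "moment": the same for the moment, N m; "gripper_width": opening from 0.0 (shut) to 1.0 (fully open).
Only numpy, scipy, OpenCV 4.12 (cv2) and the standard library are available. Lean on these libraries where they do the work, as an engineer would, in place of code of your own. Each camera call takes 0.05 s, during which the arm holds its last target. There are 200 camera calls.

## Working session

There is one attempt and no reset: what is moved stays moved. The work goes in short steps, Python scripts to look and compute and a tool call to move; the robot and the scene stay as the last step left them, time stands still between calls to the robot, and variables do not carry over. Pictures are saved under pics/ and viewed, about 8 in all and at most 12, crops included, and the job is handed in when it is done.

Besides the shell and the picture viewer there is one more tool, called after ">>>" in YAML: its name, and indented under it one key for each argument. apply_moves: Moves the arm, as the interface text tells. Its arguments: {"type":"object","properties":{"plan":{"type":"array","items":{"type":"array","items":{"type":"array","items":{"type":"number","minimum":-1,"maximum":1}}}},"grip":{"type":"number"}},"required":["plan"]}

```bash
mkdir -p pics; cat > h.py <<'E'
import numpy as np, cv2
from plant import arm
from scipy.spatial.transform import Rotation as R
def T_of(cam, st=None):
    m=arm.camera_model(cam)
    if 'T' in m: return m,np.array(m['T'])
    st=st or arm.read_state()
    T=np.eye(4);T[:3,:3]=R.from_euler('xyz',st['tcp_rot'],degrees=True).as_matrix();T[:3,3]=st['eef_pos']
    return m,T@np.array(m['mount'])
def ray(cam,uv,st=None):
    m,T=T_of(cam,st);K=np.array(m['mtx'])
    uv=np.atleast_2d(np.float64(uv))
    d=np.c_[(uv-K[:2,2])/[K[0,0],K[1,1]]];r=np.hypot(*d.T);u=r.copy()
    for _ in range(20):u=r/(1+m['k1']*u*u)
    d=d*(u/np.maximum(r,1e-9))[:,None]
    return T,np.c_[d,np.ones(len(d))]
def at_z(cam,uv,z,st=None):
    T,d=ray(cam,uv,st);w=d@T[:3,:3].T;o=T[:3,3]
    return o+w*((z-o[2])/w[:,2])[:,None]
def at_depth(cam,uv,dep,st=None):
    T,d=ray(cam,uv,st);return (d*np.atleast_1d(dep)[:,None])@T[:3,:3].T+T[:3,3]
def proj(cam,P,st=None):
    m,T=T_of(cam,st);K=np.array(m['mtx']);P=np.atleast_2d(P)
    c=(P-T[:3,3])@T[:3,:3];s=c[:,:2]/c[:,2:];s=s*(1+m['k1']*(s**2).sum(1,keepdims=True))
    return s*[K[0,0],K[1,1]]+K[:2,2]
def snap(cam,name):
    st=arm.read_state();im,d=arm.read_camera(cam)
    cv2.imwrite(f'pics/{name}.png',im[:,:,::-1]);np.savez(f'pics/{name}.npz',d=d,im=im);return st,im,d
E
python3 - <<'E'
from h import *
for c in('scene','side','wrist'):
    st,im,d=snap(c,c+'0')
    m,T=T_of(c,st);print(c,T[:3,3].round(),T[:3,2].round(2),np.array(m['mtx'])[0,0])
    for n in('stage_base','finger_cup','ring_mark','square_mark','pointer_tip','tape_roll'):
        print(n,[(round(x['score'],2),[round(v) for v in x['box']]) for x in arm.look_for(c,n)][:3])
print(st)
a=[cv2.imread(f'pics/{c}0.png') for c in('scene','side')]
cv2.imwrite('pics/both.png',cv2.resize(np.hstack(a),(800,300)))
E
```

```text
scene [  90. -667.  811.] [ 0.42  0.57 -0.7 ] 400.43748652467974
stage_base [(0.87, [259, 170, 124, 92]), (0.49, [263, 170, 95, 53])]
finger_cup [(0.76, [263, 172, 95, 53]), (0.49, [375, 274, 43, 34])]
ring_mark [(0.72, [261, 171, 98, 51])]
square_mark [(0.62, [262, 169, 97, 55])]
pointer_tip [(0.97, [254, 250, 48, 41]), (0.74, [325, 151, 59, 51]), (0.59, [184, 158, 14, 18])]
tape_roll [(0.66, [243, 200, 22, 20])]
side [ 513. -874.  711.] [ 0.03  0.77 -0.64] 379.410357662972
stage_base [(0.93, [264, 191, 110, 79])]
finger_cup [(0.83, [265, 197, 95, 37])]
ring_mark [(0.83, [265, 196, 93, 35])]
square_mark [(0.68, [263, 195, 94, 41]), (0.45, [304, 301, 49, 50])]
pointer_tip [(0.89, [330, 190, 73, 55]), (0.89, [204, 237, 49, 46])]
tape_roll [(0.69, [256, 199, 10, 17])]
wrist [127. 616. 373.] [ 0.29 -0.1  -0.95] 359.55306541590267
stage_base []
finger_cup []
ring_mark []
square_mark []
pointer_tip []
tape_roll []
{'t': 0.7, 'q': array([ 6.38792457e+01,  1.26260566e+01,  8.74606380e+01,  2.00465100e-03,
        7.99116860e+01, -7.22436854e+00]), 'joint_vel': array([-0.0867654 , -0.00314878, -0.02421634, -0.09495051, -0.01871389,
       -0.12447987]), 'tau': array([-6.46340231e-04, -4.96684098e+01, -3.89646399e+01, -2.69040729e-04,
        5.78375548e-04,  1.50332124e-05]), 'eef_pos': array([202.39796225, 591.32083346, 250.33322976]), 'tcp_rot': array([-1.79998246e+02, -1.85471718e-03,  7.11032630e+01]), 'force': array([ 0.12061856, -0.40525295, -0.97945155]), 'moment': array([-0.01980483,  0.03823832,  0.0292353 ]), 'gripper_width': 1.0033095849133271}
```

View pics/scene0.png

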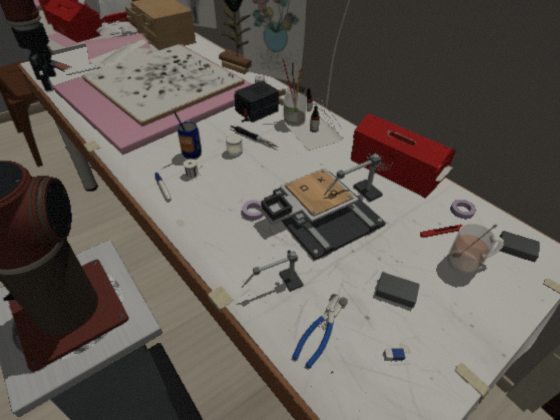

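View pics/side0.png

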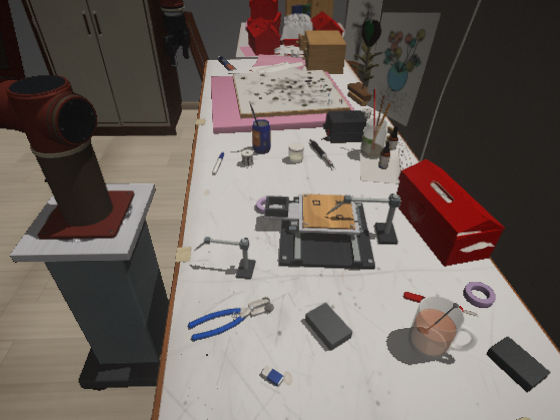

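The scene and side pictures both show the stage at about scene (320,210) with its cup at (277,206). There are two pointers: one at scene (355,178), whose post stands behind the stage, and one at (275,268), which is free-standing and smaller. The first fits the description because it is larger, its post is behind the stage and its tip is over the board. I'll confirm that in an enlarged crop.

```bash
python3 - <<'E'
from h import *
a=cv2.imread('pics/scene0.png')[140:300,230:400];b=cv2.imread('pics/side0.png')[180:290,190:410]
cv2.imwrite('pics/crop1.png',np.hstack([cv2.resize(a,(425,400),interpolation=2),cv2.resize(b,(375,188),interpolation=2) if 0 else cv2.copyMakeBorder(cv2.resize(b,(375,188),interpolation=2),0,212,0,0,0)]))
for n,uv,z in(('cup rim',(277,205),75),('tip',(327,195),64),('board',(320,192),56),('post',(374,160),134),('decoy post',(291,258),110)):print(n,at_z('scene',uv,z).round())
for n,uv,z in(('cup rim',(277,206),75),('tip',(328,219),64),('post',(396,200),134),('tape',(260,204),18)):print('side',n,at_z('side',uv,z).round())
E
```

```text
cup rim [[540. -58.  75.]]
tip [[683. -96.  64.]]
board [[681. -69.  56.]]
post [[ 826. -117.  134.]]
decoy post [[ 445. -241.  110.]]
side cup rim [[542. -69.  75.]]
side tip [[ 676. -113.   64.]]
side post [[ 839. -126.  134.]]
side tape [[495.  14.  18.]]
```

View pics/crop1.png

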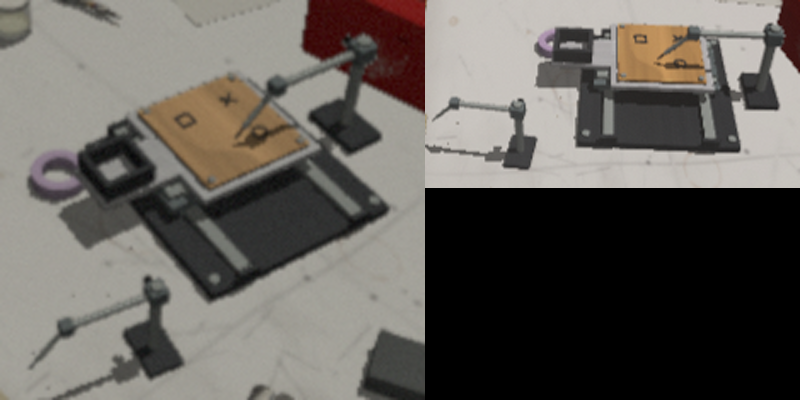

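The crop confirms it: the pointer at scene (325–375,160–195) hangs over the board, its tip beside the ring at about scene (325,195). The other pointer is the smaller look-alike. Next I'll move the wrist camera above the board.

>>> apply_moves:
  plan:
    - [[0.032,-0.049,0.0125,0.007],[0.032,-0.049,0.0125,0.007],[0.032,-0.049,0.0125,0.007],[0.032,-0.049,0.0125,0.007],[0.032,-0.049,0.0125,0.007],[0.032,-0.049,0.0125,0.007],[0.032,-0.049,0.0125,0.007],[0.032,-0.049,0,0.007]]

```text
t: 1.85
eef_pos: [408.6, 276.4, 322.4]
tcp_rot: [179.8, -0.1, 81.2]
force: [1.9, 0.9, 0.5]
gripper_width: 1.001
```

>>> apply_moves:
  plan:
    - [[0.032,-0.05,0,0.007],[0.032,-0.05,0,0.007],[0.032,-0.05,0,0.007],[0.032,-0.05,0,0.007],[0.032,-0.05,0,0.007],[0.032,-0.05,0,0.007],[0.032,-0.05,0,0.007],[0.032,-0.05,0,0.007]]

```text
t: 2.65
eef_pos: [612.8, -44.2, 320.4]
tcp_rot: [180.0, -0.0, 91.3]
force: [0.7, 1.4, 0.1]
gripper_width: 0.998
```

>>> apply_moves:
  plan:
    - [[0.032,-0.05,0,0.0],[0,0,0,0],[0,0,0,0]]

```text
t: 2.95
eef_pos: [637.6, -83.3, 319.3]
tcp_rot: [-179.9, -0.0, 91.1]
force: [0.2, 0.2, -0.2]
gripper_width: 0.999
```

```bash
python3 - <<'E'
from h import *
st,im,d=snap('wrist','w1');print(st['t'],st['eef_pos'],st['tcp_rot'])
for n in('finger_cup','ring_mark','square_mark','pointer_tip'):
    print(n,[(round(x['score'],2),[round(v) for v in x['box']]) for x in arm.look_for('wrist',n)][:3])
E
```

```text
2.95 [637.59710383 -83.32193592 319.32355166] [-1.79909749e+02 -4.25830649e-02  9.11391269e+01]
finger_cup [(0.62, [225, 37, 152, 228])]
ring_mark [(0.76, [225, 34, 155, 233])]
square_mark [(0.79, [228, 36, 150, 232])]
pointer_tip [(0.95, [237, 201, 56, 170]), (0.63, [127, 2, 55, 17])]
```

View pics/w1.png

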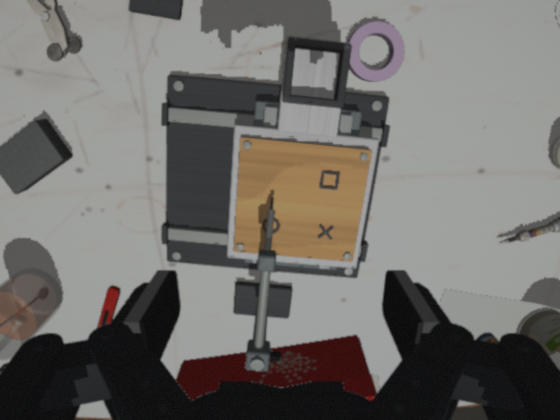

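The wrist view shows the cup at (317,70), square at (330,180), ring at (271,226), cross at (325,232), stylus tip near (271,193) and tape roll at (376,50). I'll enlarge it to get sub-pixel readings.

```bash
python3 - <<'E'
from h import *
im=cv2.imread('pics/w1.png')
a=cv2.resize(im[150:250,230:360],None,fx=6,fy=6,interpolation=2);cv2.imwrite('pics/c2.png',a)
E
```

```text
(no output)
```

View pics/c2.png

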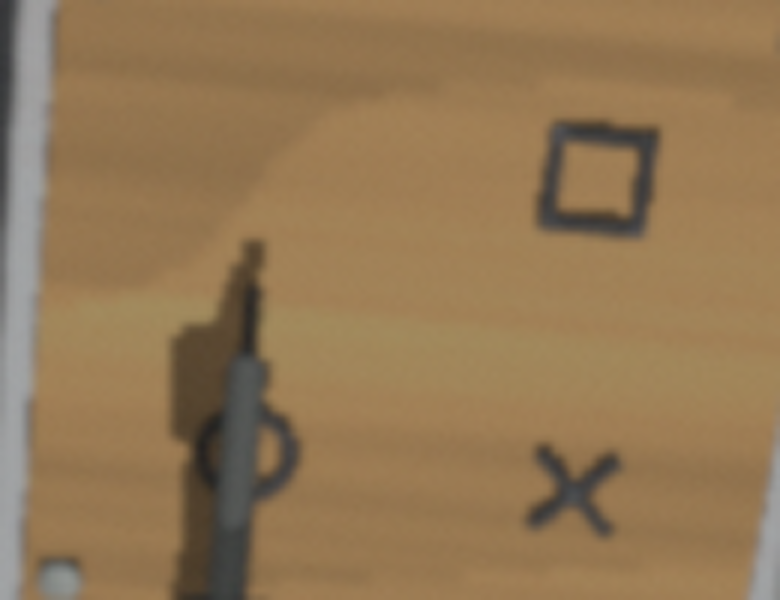

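```bash
python3 - <<'E'
from h import *
z=np.load('pics/w1.npz');st={'eef_pos':[637.6,-83.3,319.3],'tcp_rot':[180-.09+.18-.18,-.04,91.14]}
f=lambda u,v:(230+u/6-.4,150+v/6-.4)
S=at_z('wrist',f(600,180),57,st)[0];G=at_z('wrist',f(247,452),57,st)[0];P=at_z('wrist',f(251,283),64,st)[0]
X=at_z('wrist',f(574,490),57,st)[0]
C=at_z('wrist',(317,70),75,st)[0]
print('sq',S,'ring',G,'tip',P,'cross',X,'cup',C)
v=(G-S)[:2];print(np.hypot(*v),'yaw',np.degrees(np.arctan2(v[1],v[0]))+45)
d=z['d']
for r in range(186,216,2):
    print(r,[round(at_depth('wrist',(c,r),d[r,c],st)[0][2]) for c in range(268,277)])
# cup corners via rim height mask
H=np.array([[u,v] for v in range(20,130) for u in range(270,370)]);P3=at_depth('wrist',H,d[H[:,1],H[:,0]],st)
m=abs(P3[:,2]-75)<5;r=cv2.minAreaRect(P3[m][:,:2].astype(np.float32));print('cup rect',r)
# side/scene tip crosscheck: project
for c in('scene','side'):print(c,proj(c,[P]).round(1))
E
```

```text
sq [654.99269372 -29.47984238  57.        ] ring [710.08197174 -93.89433632  57.        ] tip [674.00430215 -93.3962807   64.        ] cross [716.74522989 -30.63985922  57.        ] cup [540.89542277 -50.65323924  75.        ]
84.7588082895401 yaw -4.461909344208756
186 [55, 55, 57, 55, 56, 54, 56, 56, 56]
188 [55, 55, 54, 55, 55, 56, 55, 56, 55]
190 [55, 55, 55, 54, 55, 56, 56, 55, 56]
192 [442, 55, 56, 55, 56, 56, 55, 55, 56]
194 [55, 55, 56, 55, 55, 55, 55, 55, 55]
196 [56, 55, 56, 55, 56, 56, 56, 56, 55]
198 [54, 55, 56, 66, 67, 56, 56, 55, 57]
200 [56, 55, 69, 69, 69, 55, 56, 55, 55]
202 [55, 55, 71, 71, 72, 54, 57, 56, 54]
204 [55, 56, 72, 73, 72, 55, 56, 55, 56]
206 [55, 57, 73, 74, 442, 55, 55, 55, 54]
208 [54, 56, 77, 76, 76, 55, 56, 55, 57]
210 [79, 79, 80, 80, 79, 78, 56, 56, 56]
212 [81, 83, 83, 83, 82, 81, 55, 55, 55]
214 [83, 83, 84, 84, 83, 82, 56, 56, 56]
cup rect ((543.5277709960938, -51.122413635253906), (62.7740364074707, 62.59156799316406), 85.79811096191406)
scene [[324.  195.6]]
side [[326.4 214.2]]
```

The stylus tip shows up in depth at row ≈197 (z≈65). That puts the tip at (674,-93.4), ring at (710.1,-93.9), cup at (543,-51), with stage yaw ≈ -4.4°. I'll pinch the cup's -y wall, centred at about (540.8,-77.9), with yaw 85.6 and a part-open gripper.

>>> apply_moves:
  plan:
    - [[-0.0202,0.0011,-0.0415,-0.0051],[-0.0202,0.0011,-0.0415,-0.0051],[-0.0202,0.0011,-0.0415,-0.0051],[-0.0202,0.0011,-0.0415,-0.0051],[-0.0202,0.0011,-0.0415,-0.0051],[-0.0202,0.0011,-0.0415,-0.0051],[0,0,0,0],[0,0,0,0]]
  grip: 0.6

```text
t: 4.0
eef_pos: [541.0, -76.5, 122.0]
tcp_rot: [180.0, 0.0, 85.8]
force: [1.4, 0.4, 1.1]
gripper_width: 0.401
```

>>> apply_moves:
  plan:
    - [[0,-0.0006,-0.0145,0],[0,-0.0006,-0.0145,0],[0,-0.0005,-0.0145,0],[0,0,-0.0145,0],[0,0,0,0]]

```text
t: 4.5
eef_pos: [539.1, -77.9, 72.2]
tcp_rot: [-179.8, -0.1, 85.8]
force: [-0.3, 0.5, -0.8]
gripper_width: 0.4
```

>>> apply_moves:
  plan:
    - [[0,0,0,0],[0,0,0,0],[0,0,0,0],[0,0,0,0],[0,0,0,0],[0,0,0,0]]
  grip: 1

```text
t: 5.1
eef_pos: [540.9, -78.4, 75.0]
tcp_rot: [180.0, -0.0, 85.8]
force: [0.1, 1.3, 0.6]
gripper_width: 0.071
```

Opening 0.07 ≈ 6 mm, so the wall is pinched. Next I'll slide by (-36.1, +0.5) to bring the ring under the tip and hold.

>>> apply_moves:
  plan:
    - [[-0.0045,0,0,0],[-0.0075,0.0003,0,0],[-0.0075,0.0003,0,0],[-0.0075,0,0,0],[-0.0075,0,0,0],[-0.0075,0,0,0],[-0.0031,0,0,0],[0,0,0,0]]

```text
t: 5.9
eef_pos: [503.9, -77.9, 75.0]
tcp_rot: [-179.9, 0.0, 85.8]
force: [-0.7, 2.2, 5.7]
gripper_width: 0.076
```

>>> apply_moves:
  plan:
    - [[0,0,0,0],[0,0,0,0],[0,0,0,0],[0,0,0,0],[0,0,0,0],[0,0,0,0],[0,0,0,0],[0,0,0,0]]

```text
t: 6.7
eef_pos: [504.0, -78.0, 74.9]
tcp_rot: [-179.9, 0.0, 85.8]
force: [-1.9, 1.5, 6.8]
gripper_width: 0.071
```

```bash
python3 - <<'E'
from h import *
st=arm.read_state();print(st['t'],st['eef_pos'],st['force'],st['gripper_width'])
_,a,_=snap('scene','s2');_,b,_=snap('side','d2')
cv2.imwrite('pics/c3.png',np.hstack([cv2.resize(x,(400,400),interpolation=2) for x in(a[150:230,275:355,::-1],b[180:260,280:360,::-1])]))
E
```

```text
6.7 [504.00996628 -77.96750683  74.90116069] [-1.94554558  1.54196621  6.83532737] 0.07132143946657177
```

View pics/c3.png

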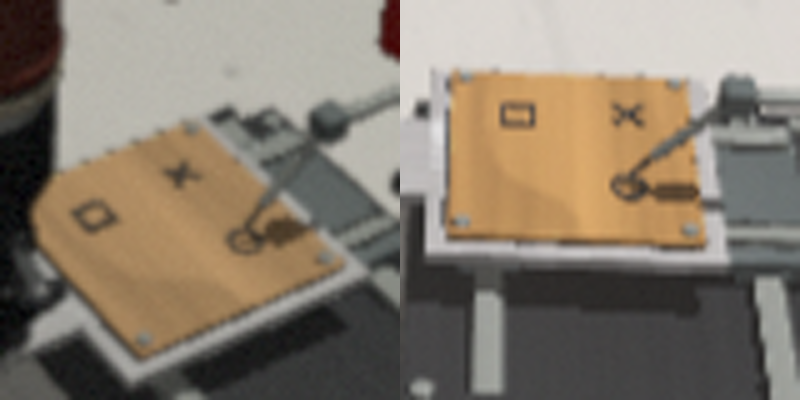

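```bash
python3 - <<'E'
from h import *
for c,u in(('scene',(323.2,197.8)),('side',(325.4,216.8))):
    print(c,'ring',at_z(c,u,57)[0].round(1),'tip px',proj(c,[[674,-93.4,64]])[0].round(1),'tip',at_z(c,(275+246/5-.4,150+232/5-.4) if c=='scene' else (280+228/5-.4,180+180/5-.4),64)[0].round(1))
E
```

```text
scene ring [672.  -93.5  57. ] tip px [324.  195.6] tip [672.7 -94.2  64. ]
side ring [671.6 -95.9  57. ] tip px [326.4 214.2] tip [670.1 -99.3  64. ]
```

Both fixed cameras put the ring within about 2 mm of the tip, and it has been at rest for over 0.8 s. I'll rest a bit longer and then slide by (+55.9, -64.3) to the square.

>>> apply_moves:
  plan:
    - [[0,0,0,0],[0,0,0,0],[0,0,0,0],[0,0,0,0],[0.0035,-0.004,0,0],[0.0058,-0.0067,0,0],[0.0058,-0.0067,0,0],[0.0058,-0.0067,0,0]]

```text
t: 7.6
eef_pos: [520.8, -97.1, 74.9]
tcp_rot: [-179.9, -0.0, 85.8]
force: [-3.3, 3.6, 7.1]
gripper_width: 0.075
```

>>> apply_moves:
  plan:
    - [[0.0058,-0.0067,0,0],[0.0058,-0.0067,0,0],[0.0058,-0.0067,0,0],[0.0058,-0.0067,0,0],[0.0058,-0.0067,0,0],[0.0058,-0.0067,0,0],[0.0058,-0.0067,0,0],[0.0058,-0.0067,0,0]]

```text
t: 8.4
eef_pos: [557.9, -140.1, 75.0]
tcp_rot: [-179.9, -0.0, 85.8]
force: [-2.9, 3.4, 6.3]
gripper_width: 0.081
```

>>> apply_moves:
  plan:
    - [[0.0025,-0.0027,0,0],[0,0,0,0],[0,0,0,0],[0,0,0,0]]

```text
t: 8.8
eef_pos: [560.3, -142.8, 75.0]
tcp_rot: [-180.0, 0.1, 85.8]
force: [0.4, -1.2, 4.1]
gripper_width: 0.076
```

>>> apply_moves:
  plan:
    - [[0,0,0,0],[0,0,0,0],[0,0,0,0],[0,0,0,0],[0,0,0.01,0],[0,0,0.03,0],[0,0,0.05,0],[0,0,0.06,0]]
  grip: 0.6

```text
t: 9.6
eef_pos: [559.0, -141.7, 194.6]
tcp_rot: [-179.8, -0.1, 85.8]
force: [1.3, -1.2, 0.4]
gripper_width: 0.396
```

>>> apply_moves:
  plan:
    - [[0,0,0.06,0],[0,0,0.06,0],[0.03,0.025,0.03,0],[0.035,0.025,0,0],[0.03,0.022,0,0],[0,0,0,0],[0,0,0,0],[0,0,0,0]]

```text
t: 10.4
eef_pos: [635.8, -85.1, 314.7]
tcp_rot: [-180.0, 0.0, 85.7]
force: [-0.3, -0.0, 0.1]
gripper_width: 0.401
```

```bash
python3 - <<'E'
from h import *
st,im,d=snap('wrist','w2');print(st['t'],st['eef_pos'],st['tcp_rot'])
px=proj('wrist',[[674,-93.4,64]],st)[0];print('tip px',px)
u,v=int(px[0])-60,int(px[1])-45;print('origin',u,v)
cv2.imwrite('pics/c4.png',cv2.resize(im[v:v+90,u:u+120,::-1],None,fx=6,fy=6,interpolation=2))
for r in range(int(px[1])-6,int(px[1])+8):
    print(r,[round(at_depth('wrist',(c,r),d[r,c],st)[0][2]) for c in range(int(px[0])-5,int(px[0])+7)])
E
```

```text
10.4 [635.75778984 -85.07178445 314.70341644] [-1.79962796e+02  1.86911360e-02  8.57365318e+01]
tip px [276.54906242 200.6933309 ]
origin 216 155
194 [55, 55, 56, 55, 55, 55, 56, 55, 56, 56, 56, 57]
195 [55, 55, 55, 56, 56, 56, 56, 55, 56, 54, 55, 55]
196 [56, 55, 53, 55, 54, 55, 54, 56, 55, 55, 58, 56]
197 [56, 55, 56, 56, 55, 56, 55, 55, 56, 54, 55, 56]
198 [57, 57, 55, 56, 55, 54, 55, 55, 55, 56, 57, 58]
199 [56, 55, 55, 55, 57, 55, 55, 55, 54, 54, 57, 58]
200 [55, 55, 54, 57, 54, 55, 55, 55, 55, 54, 56, 56]
201 [56, 55, 55, 56, 55, 67, 68, 67, 55, 55, 57, 57]
202 [55, 55, 56, 55, 54, 68, 68, 67, 56, 55, 57, 56]
203 [54, 54, 54, 57, 438, 67, 68, 67, 55, 56, 58, 56]
204 [56, 55, 54, 55, 55, 69, 70, 68, 55, 55, 56, 59]
205 [56, 57, 57, 57, 56, 71, 71, 69, 57, 57, 57, 55]
206 [58, 57, 56, 56, 55, 70, 72, 71, 58, 57, 56, 55]
207 [56, 56, 57, 58, 57, 72, 72, 72, 59, 56, 58, 57]
```

View pics/c4.png

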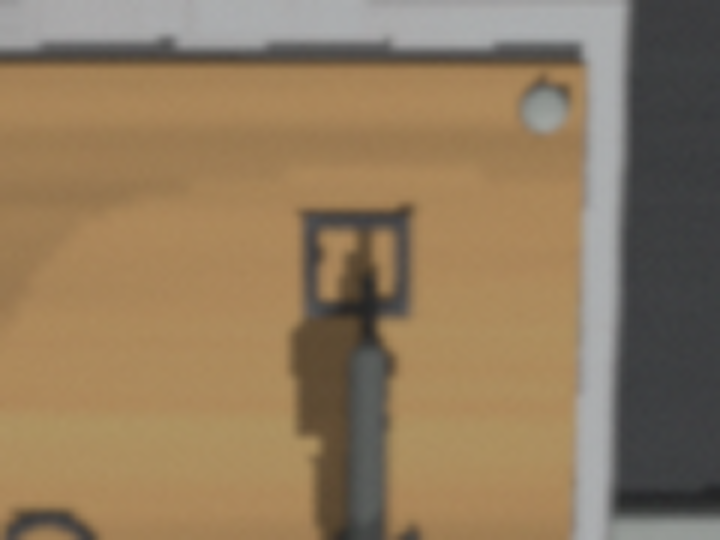

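```bash
python3 - <<'E'
from h import *
st=arm.read_state()
S=at_z('wrist',(275.1,198.6),57,st)[0];P=at_z('wrist',(276.6,200.5),64,st)[0];print(S,P,P-S,np.hypot(*(P-S)[:2]))
a=np.load('pics/scene0.npz')['im']
for n in('tape_roll','grind_block','nippers','flux_jar','solder_spool'):print(n,[(round(x['score'],2),x['box']) for x in arm.look_for('scene',n)][:1])
E
```

```text
[673.76009588 -95.26403346  57.        ] [673.8799489  -93.52383855  64.        ] [0.11985301 1.7401949  7.        ] 1.7443173558222793
tape_roll [(0.62, [244.4, 202.0, 14.2, 15.8])]
grind_block [(0.9, [377.6, 274.5, 42.1, 33.7])]
nippers [(0.73, [291.5, 295.2, 58.4, 71.0])]
flux_jar [(0.69, [227.2, 137.5, 15.7, 20.0])]
solder_spool [(0.71, [185.0, 156.0, 15.6, 22.5])]
```

The square centre is about 1.7 mm from the tip, inside the 6 mm limit, and the gripper is clear. I'll check the loose things in a fresh picture and hand in.

```bash
python3 - <<'E'
from h import *
a=np.load('pics/scene0.npz')['im'];_,b,_=snap('scene','s3')
for n,(x,y,w,h) in dict(grind=(377,274,42,34),nippers=(291,295,58,71),jar=(227,137,16,20),spool=(185,156,16,22),tape=(243,202,16,16)).items():
    print(n,np.abs(a[y:y+h,x:x+w].astype(int)-b[y:y+h,x:x+w]).mean().round(1))
st=arm.read_state();print(st['t'],st['force'],np.abs(st['joint_vel']).max());print(arm.sign_off())
E
```

```text
grind 4.0
nippers 5.9
jar 5.1
spool 4.8
tape 5.0
10.75 [-0.21642099 -0.06090584  1.00097049] 0.28937963757711205
the job is handed in; nothing more can be done
None
```

I pinched the -y wall of the finger cup and slid the ring mark under the larger pointer, the one whose post stands behind the stage. It rested there for over a second. I then slid the board on to the square mark, released it, lifted clear and handed in at about 10.8 s.

- **Ring:** I measured it from the fixed scene and side cameras only. They put it about 2–3 mm from the wrist camera's tip position. The side camera's own reading of the tip was less certain, about 7 mm off the wrist camera's value.
- **Square:** the last wrist view after release put its centre about 1.7 mm from the tip, against a limit of 6 mm.
- **Loose things:** all five looked unchanged between the first and last scene pictures, with only noise-level differences.
- **Pointer and forces:** the arm stayed clear of the pointer, and the tool forces reported after each move stayed under 10 N.

No check failed.

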